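Tare the workshop balance

TASK

Make the precision balance ready for weighing with the empty dish on its pan: with the fingertips gently push the sliding top panel of its draught shield fully shut by the tab, then lightly press the tare key and let it spring back. The tare key is the wide key at the right-hand end of the key row, right and left being those of a person who faces the key panel from the front of the balance. Leave the other keys, the dish, the weight and the jar untouched, grip and lift nothing, and finish with the hand withdrawn.

Things in the scene. Friction and masses are not known exactly. Their poses are not given: they have to be found in the camera images.
- balance: White bench balance, 220 mm wide (its y), 300 mm deep (its x), fixed. Origin: centre of its footprint, on the bench. Its x points from the front (key panel, robot side) to the back, z up; its right-hand side is -y. Front part, x -150 to -45 mm: a panel rising backwards at 10 degrees from z = 36 to 55 mm, with five keys in a row at x = -119 mm and a dark display behind them.
- shield_front (a point): Middle of the top edge of the draught shield's front wall, balance (-40, 0, 100) mm. The shield is a low box of clear 4 mm walls on the housing: balance x -40 to +140 mm, y -90 to +90 mm, z 55 to 100 mm, aluminium rails along both sides up to z = 106 mm.
- pan_top (a point): Centre of the top of the round steel pan in the shield, 116 mm across, balance (50, 0, 67) mm.
- panel (a joint): Opening of the shield's sliding top panel in m: 0 = fully shut (against its stop), grows up to 0.10 as the panel goes back (+x of the balance). It starts partly open, slides with about 1.2 N of friction (plus 4 N per m/s) and stays where it is left. Pushing or squeezing it with over 20 N is too hard.
- tab_top (a point): Centre of the top of the black upright tab on the clear sliding panel: 8 mm thick (balance x), 44 mm wide (y), 17.5 mm above the panel, whose upper face is at z = 104 mm. It rides with the panel; shut, it is at balance (-28, 0, 122) mm. The panel reaches 12 mm forward and 168 mm back of it. Pushing the tab's back towards the front of the balance shuts the panel.
- tare (a joint): Travel of the tare key in m: 0 = up, 0.004 = bottom. It moves along the normal of the 10 degree panel and springs back by itself: 2 N starts it, 3.4 N takes it to 2 mm, 4.8 N to the bottom. It counts as pressed from 2 mm. Pushing at more than 20 N is too hard.
- tare_top (a point): Centre of the top of the tare key: a white oblong key, 34 mm wide (balance y) by 22 mm, top 7 mm above the sloping panel, at the right-hand end of the row, balance (-120, -80, 48) mm when up.
- key_wide_left (a joint): Travel of the wide key at the left-hand end, as large as the tare key; same sense and spring as the tare key; to be left alone.
- key_wide_left_top (a point): Centre of the top of that left-hand wide key, balance (-120, +80, 48) mm.
- key_small_right (a joint): Travel of the small round key, 15 mm across, nearest the tare key (balance y = -32 mm); to be left alone. Its top is 7 mm above the panel too.
- key_small_mid (a joint): Travel of the middle small round key (balance y = 0); to be left alone.
- key_small_left (a joint): Travel of the small round key at balance y = +32 mm; to be left alone.
- dish: Loose steel weighing dish on the pan, 68 mm across, 20 mm high, 60 g. Origin at the centre of its underside.
- weight: Loose steel calibration weight with a knob on top, 38 mm across, 63 mm high, standing beside the balance. Origin at the centre of its underside.
- jar: Loose small amber glass jar with a black cap, 48 mm across, 58 mm high, standing on the other side of the balance. Origin at the centre of its underside.
There are look-alikes about, which are no part of the job. Leave any blue or yellow look-alike of the jar alone. Leave any purple look-alike of the weight alone.

How it is judged:
On the way, in this order (a step that is already met when the one before it is completed fails the run):
1. the top panel is fully shut (within 3 mm of its stop) (value of joint panel below 0.003 m), for 0.2 s.
2. the tare key is pressed by the fingers (down 2 mm or more) (value of joint tare above 0.002 m and contact force between the fingers and balance above 0.5 N), for 0.05 s.
At the end, for the whole second after the job is handed in: The panel is shut within 3 mm, the tare key has been pressed and is up again, all other keys are up (within 0.8 mm), the dish is at rest within 4 mm of where it was on the pan, the weight and the jar stand upright within 8 mm of where they were, and the hand touches nothing (value of joint panel below 0.003 m and value of joint each of tare, key_wide_left, key_small_right, key_small_mid, key_small_left below 0.0008 m and distance of dish from where it was at the start of the episode below 0.004 m and linear speed of dish below 0.01 m/s and distance of each of weight, jar from where it was at the start of the episode below 0.008 m and angle between each of weight, jar's own z axis and vertical below 0.1 rad).
It fails at once if another key than the tare key is pressed (1 mm or more) (value of joint any of key_wide_left, key_small_right, key_small_mid, key_small_left above 0.001 m).
It fails at once if the tare key is pressed while the panel is open (value of joint tare above 0.001 m and value of joint panel above 0.005 m).
It fails at once if the panel is slammed (faster than 0.3 m/s) (velocity of joint panel below -0.3 m/s).
It fails at once if the robot pushes or grips any part of the balance with more than 20 N (a grip of the tab is over this) (contact force between any of the arm, the fingers and balance above 20 N).
It fails at once if the dish, the weight or the jar is touched, shifted or lifted (contact force between any of the arm, the fingers and dish above 0.3 N or distance of any of dish, weight, jar from where it was at the start of the episode above 0.01 m or contact force between any of the arm, the fingers and weight above 0.3 N or contact force between any of the arm, the fingers and jar above 0.3 N).
It also fails if it takes over 40 s, if anything falls off the work surface, if the arm or the gripper's body presses on something with over 40 N, if the wrist force passes 120 N, or if a joint passes its speed limit or range.

ROBOT

A 7-joint arm with a two-finger parallel gripper is mounted at the origin on the work surface. World frame = base frame: x ahead of the robot, y to its left, z up, the work surface at z = 0. Lengths are in m, angles in rad, forces in N, time in s.
With the tool pointing down it reaches from about 0.4 to 0.875 m from the base axis. Payload 6.5 kg.
Tool frame: the origin (TCP) lies on the centre line of the jaws, within the pads' length; the fingertips stand 22 mm ahead of it and the grasp point (between the pads) lies 3 mm ahead of it; z points along the fingers, y is the line along which they close (so a half turn about z gives the same grasp; the last joint's range is limited). The gripper opens to 85 mm and grips with 20 to 120 N. Pads are 22 mm wide; open, the fingers measure 114 mm over their backs; the gripper's body (76 mm by 85 mm) begins 54 mm behind the grasp point. The pads swing forward as they close: fully open they stand 13 mm farther back than shut.
Start: joints at [-1.265, 0.536, -0.004, 1.538, 0.003, 1.067, -0.071], TCP at [0.236, 0.606, 0.225] pointing down, gripper open.
Joint ranges: [-2.7, 2.7], [-0.37, 2.16], [-1.27, 1.26], [0.24, 2.4], [-1.31, 4.45], [0.19, 1.91], [-2.76, 2.76]. Speed limits (rad/s): [2.39, 2.39, 3.14, 3.14, 3.14, 3.14, 3.14].

INTERFACE

Orientations are given as a 3x3 rotation matrix whose columns are the frame's x, y, z axes.
In Python, from station import bot gives the robot as it stands.
- The arm moves only by the tool jog_arm, never from a script. Its argument "plan" is text: rows parted by semicolons, each of 6 numbers parted by spaces: the shift along the tool's x, y, z in cm, then the turn, a rotation vector about the tool's x, y, z in rad. In form: dx dy dz ax ay az; .... A call has 1 to 12 rows; each row shifts and turns the commanded pose from where the row before left it, along the tool's axes as they then stand; what a row does not reach is not made up. A row lasts 1/10 s, in which the tool goes at most 50 mm and 8.59 degrees, less where a joint would pass 70% of its speed; a pose out of reach is approached as far as the arm can. A call with a gripper value outside its range is refused whole. "hand" is the opening, from 0 (shut) to 1 (fully open), set as the call begins (left out, the last holds). The fingers move at their own pace and stop on an object; "squeeze" is the grip in N (left out, the last holds). Time passes only in rows, so rows that do not move let the fingers close. It gives the time, the measured TCP pose, the force, the opening and the grip force at its end, in the units of the state.
- bot.sense(): the state, without advancing time (a new reading comes with each control period).
- bot.camera(name): name is "scene" or "top" or "wrist"; returns a dict with "color" (420x560x3 uint8, red, green, blue), "fx", "fy", "cx", "cy" (pixels), "camera_from_world" (4x4, takes a point from world to camera coordinates). Camera axes: x right, y down, z forward; pixel columns grow to the right and rows downward; lengths in m; the calibration is good to about 2 mm. The wrist camera is an equidistant fisheye: a pixel r from the principal point sees the ray r / f radians off the axis. A picture is of the moment at which its call begins. There is no depth.
- bot.finish_job(): hands the job in; it is judged then, once.
Trained networks look in the newest picture that a camera, given by its name, has taken for a name from the list of things; names that differ only in an ending like _2 or _b are one class to them, and where a whole thing is asked for, a point or a joint stands for the part that bears it (a point fixed in the world has none). Each returns a list of dicts, best first, with "p" (0 to 1); they miss things now and then, are a little off and sometimes report something else, mostly with a low value. They report only what shows in the picture. A call takes as long as a camera call. They do not tell look-alikes from the thing itself.
- bot.silhouettes(thing, camera): "region" (420x560 bool, what is visible of it) and "box" ([centre column, centre row, width, height] in pixels, round what is visible of it).
The state is a dict: "time": time; "joint_pos": joint angles; "joint_velocities": joint speeds; "joint_efforts": joint torques, N m; "eef_pos": TCP position; "tool_rot": TCP orientation; "force": force on the tool from outside, world axes, zero at the start; "moment": the same for the moment, N m; "finger_gap": opening from 0.0 (shut) to 1.0 (fully open); "gripper_force": force on a finger pad.
Only numpy, scipy, OpenCV 4.12 (cv2) and the standard library are available. Lean on these libraries where they do the work, as an engineer would, in place of code of your own. Each camera call takes 0.05 s, during which the arm holds its last target. There are 200 camera calls.

## Working session

There is one attempt and no reset: what is moved stays moved. The work goes in short steps, Python scripts to look and compute and a tool call to move; the robot and the scene stay as the last step left them, time stands still between calls to the robot, and variables do not carry over. Pictures are saved under pics/ and viewed, at most 13 in all, crops included, and the job is handed in when it is done.

Besides the shell and the picture viewer there is one more tool, called after ">>>" as name(argument=value, ...) on one line, values as JSON. jog_arm: Moves the arm, as the interface text tells. Its arguments: {"type":"object","properties":{"plan":{"type":"string"},"hand":{"type":"number"},"squeeze":{"type":"number"}},"required":["plan"]}

```bash
mkdir -p pics; cat > h.py <<'E'
import numpy as np,cv2
from station import bot
def cam(n,f=None):
    c=bot.camera(n)
    if f: cv2.imwrite('pics/'+f,c['color'][:,:,::-1])
    return c
def proj(c,P):
    P=np.atleast_2d(P);T=c['camera_from_world'];q=P@T[:3,:3].T+T[:3,3]
    return np.c_[c['fx']*q[:,0]/q[:,2]+c['cx'],c['fy']*q[:,1]/q[:,2]+c['cy']]
def onz(c,uv,z):
    T=c['camera_from_world'];R=T[:3,:3];o=-R.T@T[:3,3]
    d=R.T@np.array([(uv[0]-c['cx'])/c['fx'],(uv[1]-c['cy'])/c['fy'],1]);return o+d*(z-o[2])/d[2]
E
python3 - <<'E'
from h import *
a=cam('scene');b=cam('top')
cv2.imwrite('pics/s0.png',a['color'][:,:,::-1]);cv2.imwrite('pics/t0.png',b['color'][:,:,::-1])
for n,c in (('scene',a),('top',b)):
    T=c['camera_from_world'];print(n,c['fx'],(-T[:3,:3].T@T[:3,3]).round(3))
    for t in ('balance','tare','tab_top','key_wide_left','key_small_mid','dish','weight','jar'):
        print(t,[(np.round(d['box']).astype(int).tolist(),round(d['p'],2)) for d in bot.silhouettes(t,n)[:4]])
s=bot.sense();print(s['time'],s['eef_pos'],s['tool_rot'])
E
```

```text
scene 525.5540345059308 [ 0.866 -0.477  1.131]
balance [([299, 256, 178, 144], 0.61), ([318, 185, 16, 22], 0.53)]
tare [([230, 236, 12, 12], 0.5), ([324, 267, 113, 106], 0.44)]
tab_top [([328, 267, 114, 105], 0.67)]
key_wide_left []
key_small_mid []
dish []
weight [([320, 158, 17, 24], 0.75), ([316, 185, 16, 22], 0.61)]
jar [([186, 265, 23, 29], 0.85), ([191, 313, 18, 30], 0.83), ([219, 280, 24, 28], 0.58)]
top 452.0098588383799 [0.451 0.04  0.892]
balance [([302, 179, 136, 200], 0.74)]
tare [([332, 261, 20, 11], 0.66), ([301, 177, 138, 199], 0.16)]
tab_top [([309, 130, 108, 114], 0.74)]
key_wide_left [([248, 248, 18, 8], 0.5), ([309, 257, 9, 8], 0.44)]
key_small_mid []
dish []
weight [([204, 216, 23, 20], 0.74), ([164, 236, 26, 19], 0.73)]
jar [([379, 240, 28, 26], 0.96), ([392, 286, 29, 27], 0.91), ([428, 245, 32, 24], 0.71)]
0.9 [0.23613662 0.6055824  0.22497955] [[-9.31694939e-01  3.63241707e-01  4.40505473e-05]
 [ 3.63241707e-01  9.31694940e-01 -2.21454901e-05]
 [-4.90858377e-05 -4.63184506e-06 -9.99999999e-01]]
```

View pics/s0.png

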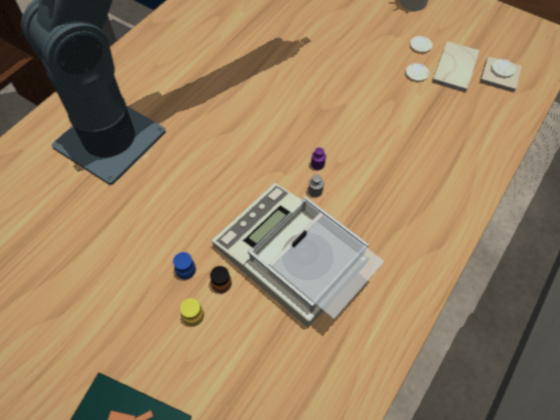

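View pics/t0.png

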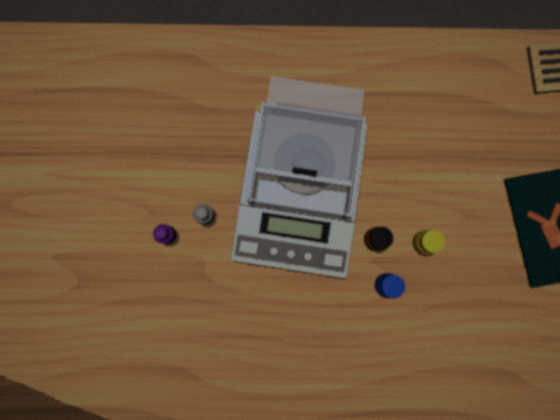

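The pictures show the balance at top (300,190), with its front (key panel) facing the robot at the bottom of the image. The wide keys are at top (248,247) on the left and (333,260) on the right. The tab is at (305,172), the weight at (204,215) and the jar at (380,238).

Tare candidates are the wide keys at (248,247) and (333,260), plus the small keys at (274,251), (291,254) and (308,257). By the description it is the right-hand one at (333,260). I'll check it in a close crop.

```bash
python3 - <<'E'
from h import *
c=cam('top');I=c['color'][:,:,::-1]
from scipy.optimize import least_squares
B=np.array([[-.120,-.08,.048],[-.120,.08,.048],[-.12,0,.048],[-.12,-.032,.048],[-.12,.032,.048],[-.15,.11,.036],[-.15,-.11,.036]])
uv=np.array([[333,260],[248,247],[291,254],[308,257],[274,251],[234,262],[346,276]],float)
def W(p,B):
    s,k=np.sin(p[2]),np.cos(p[2]);return B@np.array([[k,-s,0],[s,k,0],[0,0,1]]).T+[p[0],p[1],0]
r=least_squares(lambda p:(proj(c,W(p,B))-uv).ravel(),[.45,0,0]);p=r.x;print(p.round(4),r.fun.round(1))
T=W(p,np.array([[-.028+d,0,.122] for d in (0,.02,.04,.06,.08,.1)]));print(proj(c,T).round(1))
x0,y0,k=225,95,4
C=cv2.resize(I[95:285,225:385],None,fx=k*.78,fy=k*.78,interpolation=cv2.INTER_CUBIC);k*=.78
ext=np.array([[-.04,.09,.1],[-.04,-.09,.1],[.14,.09,.106],[.14,-.09,.106]])
for q in proj(c,W(p,np.r_[B,ext])): cv2.circle(C,tuple(int(v) for v in ((q-[x0,y0]+.5)*k)),3,(0,0,255),1)
for q in proj(c,T): cv2.circle(C,tuple(int(v) for v in ((q-[x0,y0]+.5)*k)),2,(0,255,0),-1)
cv2.imwrite('pics/c1.png',C)
np.save('p.npy',p)
for n,q,z in(('weight',(204,215),.05),('jar',(380,238),.058)):print(n,onz(c,q,z).round(3))
E
```

```text
[ 0.5899 -0.0123 -0.1229] [ 0.9 -0.7  0.6  0.8  0.2 -0.5  0.3 -1.2  0.1  0.3 -3.1 -0.2  1.   1.4]
[[300.  199.4]
 [301.4 188. ]
 [302.9 176.7]
 [304.3 165.4]
 [305.7 154.3]
 [307.2 143.2]]
weight [0.541 0.166 0.05 ]
jar [ 0.501 -0.161  0.058]
```

View pics/c1.png

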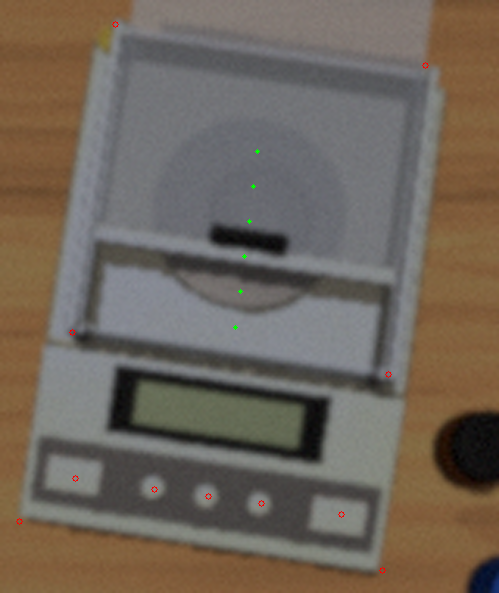

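The crop confirms the fit: the keys land within about 1 px, tare is at crop (340,515), and the tab at crop (248,238) gives an opening of about 50 mm. Next I turn the tool square to the balance, shut the fingers and travel high to a point behind the tab.

>>> jog_arm(plan="0 0 0 0 0 -0.125; 0 0 0 0 0 -0.124; -3 -3.56 0 0 0 0; -3 -3.56 0 0 0 0; -3 -3.56 0 0 0 0; -3 -3.56 0 0 0 0; -3 -3.56 0 0 0 0; -3 -3.56 0 0 0 0; -3 -3.56 0 0 0 0; -3 -3.56 0 0 0 0", hand=0, squeeze=20)

```text
time: 1.95
eef_pos: [0.4404, 0.2919, 0.2253]
tool_rot: [[-0.992, 0.122, 0.001], [0.122, 0.992, 0.0], [-0.001, 0.001, -1.0]]
force: [-0.2, 0.3, 0.8]
finger_gap: -0.001
gripper_force: 0.0
```

>>> jog_arm(plan="-3 -3.56 0 0 0 0; -3 -3.56 0 0 0 0; -3 -3.56 0 0 0 0; -3 -3.56 0 0 0 0; -3 -3.56 0 0 0 0; -3 -3.56 0 0 0 0; -3 -3.56 0 0 0 0; -3 -3.56 0 0 0 0; 0 0 0 0 0 0; 0 0 0 0 0 0")

```text
time: 2.95
eef_pos: [0.6429, -0.0197, 0.2247]
tool_rot: [[-0.992, 0.125, -0.0], [0.125, 0.992, -0.0], [0.0, -0.0, -1.0]]
force: [-0.4, 0.4, 0.2]
finger_gap: -0.001
gripper_force: 0.0
```

```bash
cat >> h.py <<'E'
p=np.load('p.npy');bx=np.array([np.cos(p[2]),np.sin(p[2]),0]);by=np.array([-bx[1],bx[0],0])
def st():
    s=bot.sense();d=s['eef_pos']-[p[0],p[1],0];R=np.c_[bx,by,[0,0,1]]
    print('t',round(s['time'],2),'bal mm',(R.T@d*1e3).round(1),'F',(R.T@s['force']).round(2),'gap',round(s['finger_gap'],3));print((R.T@s['tool_rot']).round(3).tolist());return s
E
python3 - <<'E'
from h import *
st();a=cam('wrist');b=cam('scene');cv2.imwrite('pics/w1.png',np.hstack([a['color'],cv2.resize(b['color'][150:360,180:420],None,fx=2,fy=2)])[:,:,::-1][:, :])
i=cv2.imread('pics/w1.png');cv2.imwrite('pics/w1.png',cv2.resize(i,None,fx=.76,fy=.76))
T=a['camera_from_world'];print((-T[:3,:3].T@T[:3,3]).round(3))
E
```

```text
t 2.95 bal mm [ 53.5  -0.9 224.7] F [-0.4   0.34  0.16] gap -0.001
[[-1.0, 0.002, -0.0], [0.002, 1.0, -0.0], [0.0, -0.0, -1.0]]
[ 0.574 -0.011  0.373]
```

View pics/w1.png

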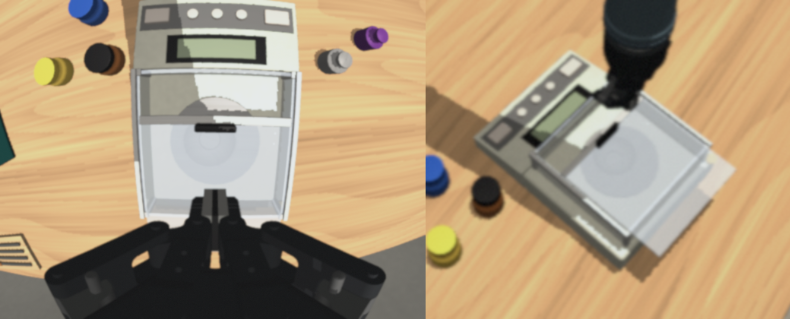

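The wrist picture shows the tab at about (283,168) full-resolution, with the shut fingertips at about (283,253), behind and in line with it. I'll measure both through the fisheye model.

```bash
python3 - <<'E'
from h import *
c=cam('wrist');g=cv2.cvtColor(c['color'],cv2.COLOR_RGB2GRAY)
T=c['camera_from_world'];R=T[:3,:3];o=-R.T@T[:3,3]
def ray(u,v):
    a=np.array([(u-c['cx'])/c['fx'],(v-c['cy'])/c['fy']]);t=np.linalg.norm(a);d=R.T@np.r_[a/t*np.sin(t),np.cos(t)];return d
m=g[155:185,240:330]<70;ys,xs=np.nonzero(m);print('tab cols',xs.min()+240,xs.max()+240,'rows',ys.min()+155,ys.max()+155)
B=np.c_[bx,by,[0,0,1]]
def bal(u,v,z):
    d=ray(u,v);P=o+d*(z-o[2])/d[2];return ((P-[p[0],p[1],0])@B*1e3).round(1)
for v in(ys.min()+155,ys.max()+155):
    print(v,bal(xs.mean()+240,v,.1215),bal(xs.mean()+240,v,.104))
print(bal(xs.min()+240,168,.1215),bal(xs.max()+240,168,.1215))
e=bot.sense()['eef_pos']
print('col283',g[235:275,283].tolist())
for v in(246,249,252,255,258):
    d=ray(283,v)
    for off in(-.011,0):   # front face / centre
        n=bx;s=((e+bx*off-o)@n)/(d@n);print(v,off,'below TCP mm',((e-(o+d*s))[2]*1e3).round(1))
E
```

```text
tab cols 253 305 rows 164 174
164 [ 20.8  -0.6 121.5] [ 23.4  -0.8 104. ]
174 [ 28.8  -0.6 121.5] [ 31.9  -0.8 104. ]
[ 23.9 -21.4 121.5] [ 23.9  19.5 121.5]
col283 [205, 204, 205, 204, 204, 204, 204, 206, 210, 214, 215, 212, 192, 148, 89, 41, 25, 24, 22, 22, 24, 24, 22, 22, 24, 22, 23, 23, 23, 24, 22, 24, 23, 25, 22, 22, 23, 25, 24, 24]
246 -0.011 below TCP mm -10.6
246 0 below TCP mm 15.3
249 -0.011 below TCP mm -14.1
249 0 below TCP mm 11.2
252 -0.011 below TCP mm -17.4
252 0 below TCP mm 7.3
255 -0.011 below TCP mm -20.6
255 0 below TCP mm 3.5
258 -0.011 below TCP mm -23.7
258 0 below TCP mm -0.2
```

The tab's back is at balance x = 28.8 mm (8 mm thick as stated, opening about 53 mm). I descend behind it, slowing near the end.

>>> jog_arm(plan="0 0 3 0 0 0; 0 0 3 0 0 0; 0 0 1.5 0 0 0; 0 0 0.5 0 0 0; 0 0 0.4 0 0 0; 0 0 0.3 0 0 0; 0 0 0.3 0 0 0; 0 0 0 0 0 0; 0 0 0 0 0 0")

```text
time: 4.0
eef_pos: [0.6431, -0.0186, 0.1355]
tool_rot: [[-0.992, 0.123, 0.001], [0.123, 0.992, 0.0], [-0.001, 0.0, -1.0]]
force: [-0.3, 0.2, -0.2]
finger_gap: 0.002
gripper_force: 0.0
```

```bash
python3 - <<'E'
from h import *
st();a=cam('wrist');b=cam('scene')
cv2.imwrite('pics/w2.png',np.hstack([cv2.resize(a['color'][130:330,190:370],(390,433)),cv2.resize(b['color'][180:300,240:350],(397,433),interpolation=cv2.INTER_CUBIC)])[:,:,::-1])
E
```

```text
t 4.0 bal mm [ 53.6   0.3 135.5] F [-0.3   0.13 -0.21] gap 0.002
[[-1.0, -0.0, 0.001], [-0.0, 1.0, 0.0], [-0.001, 0.0, -1.0]]
```

View pics/w2.png

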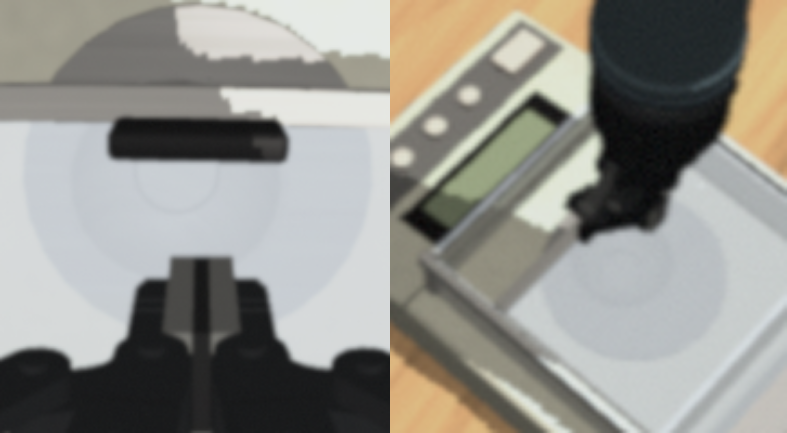

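The hand is clear, with the fingertips behind and centred on the tab in both views. I lower it 3 mm more and push gently forward.

>>> jog_arm(plan="0 0 0.3 0 0 0; 0.6 0 0 0 0 0; 0.6 0 0 0 0 0; 0.4 0 0 0 0 0; 0.4 0 0 0 0 0; 0.5 0 0 0 0 0; 0.5 0 0 0 0 0; 0.5 0 0 0 0 0; 0 0 0 0 0 0")

```text
time: 5.0
eef_pos: [0.6073, -0.0141, 0.132]
tool_rot: [[-0.992, 0.122, -0.001], [0.122, 0.992, 0.0], [0.001, -0.0, -1.0]]
force: [0.2, 0.3, -0.1]
finger_gap: 0.003
gripper_force: 0.0
```

```bash
python3 - <<'E'
from h import *
st();a=cam('wrist','w3.png')
cv2.imwrite('pics/w3.png',cv2.resize(a['color'][100:330,170:390],None,fx=1.8,fy=1.8)[:,:,::-1])
E
```

```text
t 5.0 bal mm [ 17.5   0.3 132. ] F [ 0.15  0.35 -0.07] gap 0.003
[[-1.0, -0.0, -0.001], [-0.0, 1.0, -0.0], [0.001, -0.0, -1.0]]
```

View pics/w3.png

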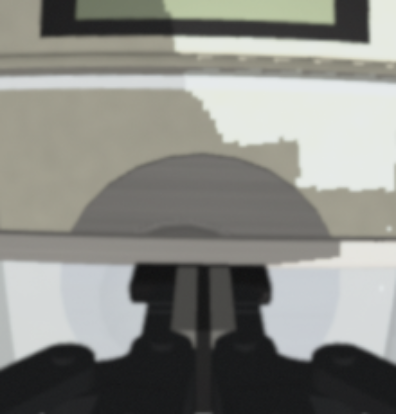

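In this picture the pads overlie the tab (rows 265–300 of the crop) and hide it instead of the reverse. They may be passing over it, so I'll measure where the tab is now.

```bash
cat >> h.py <<'E'
def wr(c,uv,z):
    T=c['camera_from_world'];R=T[:3,:3];o=-R.T@T[:3,3]
    a=np.array([(uv[0]-c['cx'])/c['fx'],(uv[1]-c['cy'])/c['fy']]);t=np.linalg.norm(a);d=R.T@np.r_[a/t*np.sin(t),np.cos(t)]
    P=o+d*(z-o[2])/d[2];return ((P-[p[0],p[1],0])@np.c_[bx,by,[0,0,1]]*1e3).round(1)
def wproj(c,b):
    P=np.array([p[0],p[1],0])+b[0]*bx+b[1]*by+np.array([0,0,b[2]]);T=c['camera_from_world'];q=T[:3,:3]@P+T[:3,3]
    r=np.hypot(*q[:2]);t=np.arctan2(r,q[2]);return np.array([c['cx']+c['fx']*t*q[0]/r,c['cy']+c['fy']*t*q[1]/r]).round(1)
E
python3 - <<'E'
from h import *
c=cam('wrist')
g=cv2.cvtColor(c['color'],cv2.COLOR_RGB2GRAY);print(g[236:275,250].tolist());print(g[236:290,272].tolist())
T=c['camera_from_world'];R=T[:3,:3];o=-R.T@T[:3,3];print('cam bal',((o-[p[0],p[1],0])@np.c_[bx,by,[0,0,1]]*1e3).round(1))
for v in(246,247,265,266):print(v,wr(c,(250,v),.1215),wr(c,(250,v),.104))
for z in(.110,.115,.12,.125):print(z,[wproj(c,(.0175+k,0.005,z))[1] for k in(-.011,0,.011)])
print('front wall top',wproj(c,(-.04,0,.1)),'front edge panel if tab 6.5..:',wproj(c,(-.0075,0,.104)))
E
```

```text
[140, 140, 142, 142, 142, 143, 140, 133, 111, 73, 38, 21, 19, 19, 19, 18, 21, 20, 20, 21, 25, 26, 28, 29, 30, 29, 28, 27, 27, 29, 56, 112, 160, 174, 169, 162, 157, 150, 138]
[140, 140, 140, 141, 142, 142, 140, 135, 118, 86, 49, 39, 55, 68, 73, 74, 73, 74, 73, 74, 74, 73, 74, 74, 74, 74, 73, 74, 73, 73, 73, 74, 74, 73, 73, 74, 74, 74, 73, 74, 73, 73, 74, 73, 74, 75, 79, 91, 99, 89, 65, 41, 29, 25]
cam bal [-51.6   0.  280.8]
246 [ 16.1 -17.3 121.5] [ 23.5 -19.2 104. ]
247 [ 16.6 -17.3 121.5] [ 24.1 -19.2 104. ]
265 [ 27.4 -17.7 121.5] [ 36.1 -19.7 104. ]
266 [ 28.  -17.7 121.5] [ 36.7 -19.7 104. ]
0.11 [np.float64(222.1), np.float64(240.5), np.float64(258.1)]
0.115 [np.float64(225.1), np.float64(243.9), np.float64(261.8)]
0.12 [np.float64(228.2), np.float64(247.4), np.float64(265.7)]
0.125 [np.float64(231.5), np.float64(251.2), np.float64(269.9)]
front wall top [282.3 136.3] front edge panel if tab 6.5..: [282.4 195. ]
```

The tab is still at 20.8–28.8 mm and the pads passed above it, so the tips sit only about 9–10 mm ahead of the TCP. I go back and descend further in small steps, checking force.

>>> jog_arm(plan="0 0 -0.5 0 0 0; -1 0 0 0 0 0; -1 0 0 0 0 0; -1 0 0 0 0 0; -0.6 0 0 0 0 0; 0 0 0.5 0 0 0; 0 0 0.3 0 0 0; 0 0 0.2 0 0 0; 0 0 0 0 0 0")

```text
time: 6.0
eef_pos: [0.6431, -0.0185, 0.1265]
tool_rot: [[-0.992, 0.122, -0.001], [0.122, 0.992, 0.0], [0.001, -0.0, -1.0]]
force: [-0.3, -0.5, 0.9]
finger_gap: 0.002
gripper_force: 0.0
```

>>> jog_arm(plan="0 0 0.1 0 0 0; 0 0 0.1 0 0 0; 0 0 0.1 0 0 0; 0 0 0 0 0 0")

```text
time: 6.4
eef_pos: [0.6437, -0.0186, 0.1239]
tool_rot: [[-0.992, 0.122, -0.0], [0.122, 0.992, 0.0], [0.0, -0.0, -1.0]]
force: [-0.5, -0.5, -0.4]
finger_gap: -0.001
gripper_force: 0.0
```

```bash
python3 - <<'E'
from h import *
st();a=cam('wrist');b=cam('scene')
cv2.imwrite('pics/w4.png',np.hstack([cv2.resize(a['color'][130:330,190:370],(390,433)),cv2.resize(b['color'][180:300,240:350],(397,433),interpolation=cv2.INTER_CUBIC)])[:,:,::-1])
E
```

```text
t 6.4 bal mm [ 54.2   0.3 123.9] F [-0.48 -0.53 -0.43] gap -0.001
[[-1.0, -0.0, -0.0], [-0.0, 1.0, -0.0], [0.0, -0.0, -1.0]]
```

View pics/w4.png

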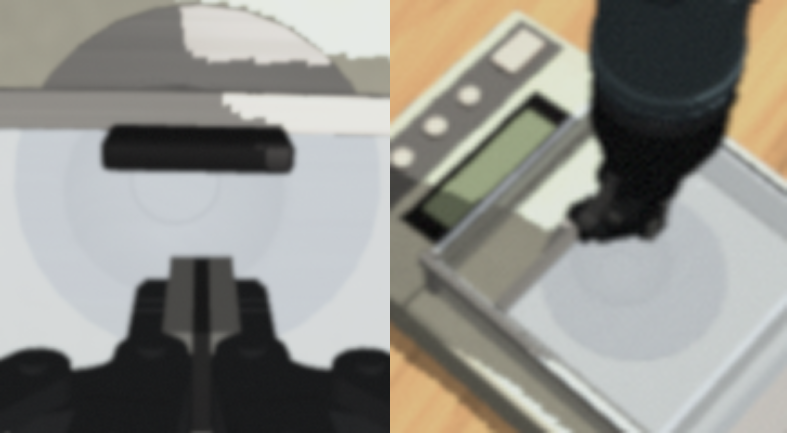

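Still no contact and the tab has not moved. I go 4 mm lower, then push.

>>> jog_arm(plan="0 0 0.1 0 0 0; 0 0 0.1 0 0 0; 0 0 0.1 0 0 0; 0 0 0.1 0 0 0; 0 0 0 0 0 0")

```text
time: 7.0
eef_pos: [0.6436, -0.0186, 0.1198]
tool_rot: [[-0.992, 0.122, -0.0], [0.122, 0.992, -0.0], [0.0, -0.0, -1.0]]
force: [-0.5, 1.0, -0.2]
finger_gap: -0.002
gripper_force: 0.0
```

>>> jog_arm(plan="0.5 0 0 0 0 0; 0.5 0 0 0 0 0; 0.4 0 0 0 0 0; 0.4 0 0 0 0 0; 0.4 0 0 0 0 0; 0.4 0 0 0 0 0; 0.4 0 0 0 0 0; 0.4 0 0 0 0 0; 0.4 0 0 0 0 0")

```text
time: 7.9
eef_pos: [0.6057, -0.0139, 0.12]
tool_rot: [[-0.992, 0.122, 0.0], [0.122, 0.992, -0.0], [-0.0, -0.0, -1.0]]
force: [0.4, -0.3, -0.2]
finger_gap: -0.002
gripper_force: 0.0
```

```bash
python3 - <<'E'
from h import *
st();c=cam('wrist');g=cv2.cvtColor(c['color'],cv2.COLOR_RGB2GRAY)
for u in(248,272,315):
  r=g[150:320,u];print(u,[(150+i,int(r[i])) for i in range(0,170,4)])
E
```

```text
t 7.9 bal mm [ 16.    0.3 120. ] F [ 0.43 -0.24 -0.18] gap -0.002
[[-1.0, -0.0, 0.0], [-0.0, 1.0, -0.0], [-0.0, -0.0, -1.0]]
248 [(150, 217), (154, 184), (158, 154), (162, 155), (166, 154), (170, 154), (174, 153), (178, 153), (182, 152), (186, 154), (190, 156), (194, 155), (198, 106), (202, 113), (206, 110), (210, 108), (214, 112), (218, 111), (222, 112), (226, 110), (230, 108), (234, 109), (238, 101), (242, 113), (246, 141), (250, 142), (254, 140), (258, 30), (262, 17), (266, 22), (270, 24), (274, 29), (278, 27), (282, 136), (286, 85), (290, 25), (294, 27), (298, 27), (302, 26), (306, 27), (310, 26), (314, 27), (318, 26)]
272 [(150, 216), (154, 190), (158, 155), (162, 154), (166, 153), (170, 154), (174, 154), (178, 153), (182, 153), (186, 155), (190, 152), (194, 110), (198, 111), (202, 114), (206, 112), (210, 109), (214, 113), (218, 112), (222, 113), (226, 111), (230, 110), (234, 96), (238, 92), (242, 106), (246, 138), (250, 76), (254, 74), (258, 73), (262, 73), (266, 74), (270, 74), (274, 74), (278, 74), (282, 78), (286, 65), (290, 25), (294, 26), (298, 26), (302, 27), (306, 27), (310, 27), (314, 28), (318, 27)]
315 [(150, 233), (154, 233), (158, 232), (162, 232), (166, 232), (170, 232), (174, 232), (178, 232), (182, 230), (186, 158), (190, 154), (194, 154), (198, 124), (202, 114), (206, 113), (210, 109), (214, 111), (218, 111), (222, 112), (226, 113), (230, 111), (234, 111), (238, 108), (242, 100), (246, 140), (250, 139), (254, 141), (258, 61), (262, 18), (266, 21), (270, 25), (274, 30), (278, 32), (282, 33), (286, 28), (290, 26), (294, 26), (298, 27), (302, 25), (306, 27), (310, 26), (314, 24), (318, 24)]
```

```bash
python3 - <<'E'
from h import *
c=cam('wrist')
print(wr(c,(248,256.5),.104),wr(c,(248,280),.1215),wr(c,(248,244),.104))
T=c['camera_from_world'];print((T[:3,:3]@bx).round(3),(T[:3,:3]@np.array([0,0,1])).round(3))
t=cam('top');s=cam('scene');k=lambda i:cv2.resize(i,(395,395),interpolation=cv2.INTER_CUBIC)
w=c['color'][190:330,212:352]
cv2.imwrite('pics/w5.png',np.hstack([k(w),k(s['color'][190:280,255:345])])[:,:,::-1])
E
```

```text
[ 22.  -19.3 104. ] [ 27.3 -17.8 121.5] [ 14.4 -19.  104. ]
[0.001 0.961 0.278] [ 0.001  0.278 -0.961]
```

View pics/w5.png

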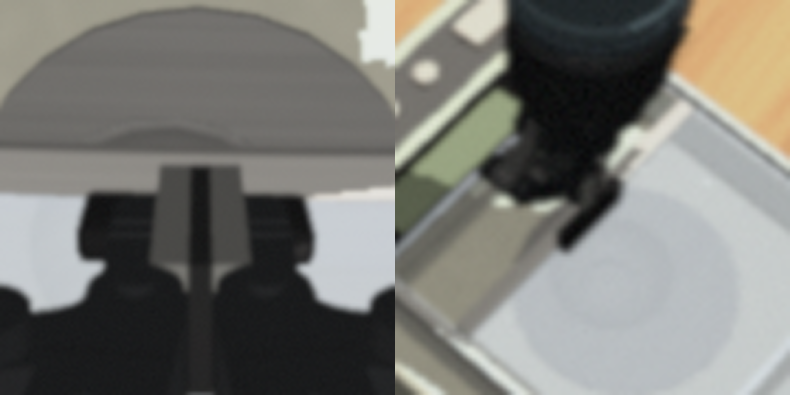

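The fingers are still in front of and over the tab in both views, and the tab at about 21–29 mm is unmoved. I'll check the true tip height with the scene camera.

```bash
python3 - <<'E'
from h import *
c=cam('scene')
def P(b): return proj(c,np.array([p[0],p[1],0])+b[0]*bx+b[1]*by+np.array([0,0,b[2]]))[0].round(1)
print('tab ends',P((.025,.022,.1215)),P((.025,-.022,.1215)))
for z in(.098,.11,.12,.13,.14,.15): print(z,*[P((.016+o,0,z)) for o in(-.011,.011)], 'y+-14 back:',P((.027,.014,z)),P((.027,-.014,z)))
I=c['color'][205:265,270:330];g=cv2.cvtColor(I,cv2.COLOR_RGB2GRAY)
for r in range(14,52,2): print(205+r,''.join('#' if v<45 else '+' if v<90 else '.' for v in g[r]))
s=bot.sense();print(s['joint_pos'])
E
```

```text
tab ends [305.5 230.9] [292.4 244.5]
0.098 [291.7 237.3] [299.3 243.2] y+-14 back: [303.4 238.9] [295.2 247.5]
0.11 [291.8 234.7] [299.5 240.7] y+-14 back: [303.6 236.4] [295.4 245. ]
0.12 [292.  232.6] [299.7 238.6] y+-14 back: [303.9 234.2] [295.5 242.9]
0.13 [292.1 230.4] [299.9 236.4] y+-14 back: [304.1 232.1] [295.7 240.8]
0.14 [292.2 228.2] [300.1 234.2] y+-14 back: [304.3 229.9] [295.9 238.6]
0.15 [292.4 226. ] [300.3 232. ] y+-14 back: [304.5 227.6] [296.  236.4]
219 ............+#######################+.......................
221 .............+++###################+........................
223 ...........+++++##################+.........................
225 ......+++++++++#################+...........................
227 ....++####++++#################++...........................
229 ....+###+++++###+++#############+...........................
231 ......++++++#################+++++#+........................
233 ........+++#################+++####+........................
235 ............+###+++++..++###++#####+........................
237 ..........................++#####+..........................
239 .........................+#####+............................
241 .......................+#####+..............................
243 ......................+####+................................
245 ......................+##+..................................
247 ............................................................
249 ............................................................
251 ............................................................
253 ............................................................
255 ............................................................
[-0.1534152   0.59186572  0.14090864  1.74495646 -0.10812515  0.81202587
  1.48634258]
```

Both cameras agree that the shut fingertips really end about 12 mm above the reported TCP height. The tab lies exactly where predicted, so I back off and go down about 20 mm further, checking force.

>>> jog_arm(plan="0 0 -0.5 0 0 0; -1.2 0 0 0 0 0; -1.2 0 0 0 0 0; -1.4 0 0 0 0 0; 0 0 0.5 0 0 0; 0 0 0.5 0 0 0; 0 0 0.4 0 0 0; 0 0 0.3 0 0 0; 0 0 0.2 0 0 0; 0 0 0.2 0 0 0; 0 0 0 0 0 0")

```text
time: 9.25
eef_pos: [0.6435, -0.0186, 0.1038]
tool_rot: [[-0.992, 0.122, -0.0], [0.122, 0.992, 0.0], [0.0, -0.0, -1.0]]
force: [0.2, -0.5, -0.8]
finger_gap: -0.004
gripper_force: 0.0
```

>>> jog_arm(plan="0 0 0.1 0 0 0; 0 0 0.1 0 0 0; 0 0 0.1 0 0 0; 0 0 0 0 0 0")

```text
time: 9.65
eef_pos: [0.6437, -0.0186, 0.1009]
tool_rot: [[-0.992, 0.122, -0.0], [0.122, 0.992, -0.0], [0.0, -0.0, -1.0]]
force: [-0.1, -0.2, -0.1]
finger_gap: 0.0
gripper_force: 0.0
```

>>> jog_arm(plan="0 0 0.1 0 0 0; 0 0 0.1 0 0 0; 0 0 0.1 0 0 0; 0 0 0 0 0 0")

```text
time: 10.05
eef_pos: [0.6439, -0.0186, 0.0981]
tool_rot: [[-0.992, 0.122, 0.0], [0.122, 0.992, -0.0], [-0.0, 0.0, -1.0]]
force: [0.2, 0.2, 1.6]
finger_gap: -0.0
gripper_force: 0.6
```

>>> jog_arm(plan="0.5 0 0 0 0 0; 0.5 0 0 0 0 0; 0.4 0 0 0 0 0; 0.4 0 0 0 0 0; 0.4 0 0 0 0 0; 0.4 0 0 0 0 0; 0.4 0 0 0 0 0")

```text
time: 10.75
eef_pos: [0.6138, -0.0147, 0.0981]
tool_rot: [[-0.992, 0.122, 0.0], [0.122, 0.992, 0.0], [-0.0, 0.0, -1.0]]
force: [1.5, 1.0, 0.4]
finger_gap: -0.003
gripper_force: 0.8
```

```bash
python3 - <<'E'
from h import *
st();c=cam('wrist');g=cv2.cvtColor(c['color'],cv2.COLOR_RGB2GRAY)
for u in(254,274,310):
  r=g[180:330,u];print(u,180,' '.join(str(v) for v in r[::3]))
for b in((.0208,-.018,.104),(.0288,-.018,.1215)):print('unmoved tab',wproj(c,b))
E
```

```text
t 10.75 bal mm [24.1  0.6 98.1] F [1.33 1.2  0.38] gap -0.003
[[-1.0, -0.0, 0.0], [-0.0, 1.0, 0.0], [-0.0, 0.0, -1.0]]
254 180 154 155 154 133 109 113 113 113 110 109 97 131 140 140 142 141 121 26 18 20 20 25 29 29 27 33 165 124 42 34 29 33 27 26 25 27 27 31 28 27 26 25 25 27 27 26 26 26 26 25
274 180 154 154 135 110 114 113 114 114 112 109 98 127 140 139 142 141 129 30 21 18 20 23 29 30 27 26 59 74 74 74 74 74 74 73 79 109 49 26 26 26 26 26 28 27 28 28 31 31 33 33
310 180 232 218 152 150 104 112 114 114 112 110 102 117 140 139 139 140 137 50 19 19 19 26 26 29 27 26 101 90 28 30 27 34 25 26 27 26 25 33 30 26 28 27 26 26 25 23 26 27 26 26
unmoved tab [244.8 256.7]
unmoved tab [241.5 289.2]
```

Contact is right now: the tab hides the fingertips and has moved, and the force is 1.3 N, which matches the panel friction. I keep pushing, with about 37 mm left.

>>> jog_arm(plan="0.5 0 0 0 0 0; 0.5 0 0 0 0 0; 0.5 0 0 0 0 0; 0.5 0 0 0 0 0; 0.5 0 0 0 0 0; 0.4 0 0 0 0 0; 0.3 0 0 0 0 0; 0 0 0 0 0 0")

```text
time: 11.6
eef_pos: [0.5815, -0.0109, 0.0981]
tool_rot: [[-0.992, 0.122, -0.001], [0.122, 0.992, 0.0], [0.001, 0.0, -1.0]]
force: [-1.3, 2.0, 4.4]
finger_gap: -0.002
gripper_force: 1.9
```

```bash
python3 - <<'E'
from h import *
st();c=cam('wrist');g=cv2.cvtColor(c['color'],cv2.COLOR_RGB2GRAY)
r=g[180:290,254];print(180,' '.join(str(v) for v in r[::2]))
for d in(0,.002,.004,.006,.008,.01):print('tab at opening',d,wproj(c,(-.032+d,-.017,.104)),wproj(c,(-.024+d,-.017,.1215)))
E
```

```text
t 11.6 bal mm [-8.5  0.3 98.1] F [-1.49  1.79  4.37] gap -0.002
[[-1.0, -0.0, -0.001], [-0.0, 1.0, 0.0], [0.001, 0.0, -1.0]]
180 144 143 121 115 116 116 116 115 116 116 116 150 211 217 206 128 120 140 141 140 141 143 144 141 122 49 16 20 19 18 22 23 27 31 31 29 27 26 69 168 164 88 43 32 35 29 32 30 26 27 27 26 26 27 26
tab at opening 0 [245.7 217.1] [242.  247.9]
tab at opening 0.002 [245.8 221.1] [242.2 252.2]
tab at opening 0.004 [246.  225.2] [242.4 256.5]
tab at opening 0.006 [246.1 229.2] [242.7 260.7]
tab at opening 0.008 [246.3 233.2] [242.9 264.9]
tab at opening 0.01 [246.5 237.2] [243.1 269. ]
```

About 5 mm remain, and the upward force of 4 N suggests the tips rub on the panel. I raise 2 mm and finish in small steps.

>>> jog_arm(plan="0 0 -0.2 0 0 0; 0.2 0 0 0 0 0; 0.1 0 0 0 0 0; 0.1 0 0 0 0 0; 0 0 0 0 0 0")

```text
time: 12.15
eef_pos: [0.5785, -0.0111, 0.1]
tool_rot: [[-0.992, 0.123, 0.001], [0.123, 0.992, -0.001], [-0.001, -0.0, -1.0]]
force: [2.1, -1.6, -0.0]
finger_gap: 0.004
gripper_force: 1.0
```

>>> jog_arm(plan="0.1 0 0 0 0 0; 0 0 0 0 0 0")

```text
time: 12.35
eef_pos: [0.5784, -0.0111, 0.1001]
tool_rot: [[-0.992, 0.123, 0.003], [0.123, 0.992, -0.001], [-0.003, -0.0, -1.0]]
force: [5.4, -2.3, -3.0]
finger_gap: 0.004
gripper_force: 2.6
```

```bash
cat >> h.py <<'E'
def tab():
    c=cam('wrist');g=cv2.cvtColor(c['color'],cv2.COLOR_RGB2GRAY);r=g[190:290,254].astype(int);k=np.nonzero(r<80)[0];print('tab rows',190+k[0], [190+int(i) for i in k[1:][np.diff(k)>1]][:2])
    print('front edge z104 ->opening mm',wr(c,(254,189.5+k[0]),.104)[0]+32)
E
python3 - <<'E'
from h import *
st();tab()
E
```

```text
t 12.35 bal mm [-11.5  -0.2 100.1] F [ 5.68 -1.59 -2.95] gap 0.004
[[-1.0, 0.0, 0.003], [0.0, 1.0, -0.0], [-0.003, -0.0, -1.0]]
tab rows 229 [263]
front edge z104 ->opening mm 3.3000000000000007
```

>>> jog_arm(plan="0.05 0 0 0 0 0; 0.05 0 0 0 0 0; 0 0 0 0 0 0; 0 0 0 0 0 0")

```text
time: 12.8
eef_pos: [0.5784, -0.0111, 0.1002]
tool_rot: [[-0.992, 0.123, 0.004], [0.123, 0.992, -0.001], [-0.005, -0.0, -1.0]]
force: [8.2, -3.3, -5.5]
finger_gap: 0.001
gripper_force: 3.8
```

```bash
python3 - <<'E'
from h import *
st();tab()
c=cam('top');k=lambda i,w:cv2.resize(i,(w,400),interpolation=cv2.INTER_CUBIC)
s=cam('scene');w=cam('wrist')
cv2.imwrite('pics/w6.png',np.hstack([k(w['color'][120:300,192:372],400),k(s['color'][190:280,240:330],400)])[:,:,::-1])
E
```

```text
t 12.8 bal mm [-11.5  -0.2 100.2] F [ 8.55 -2.29 -5.49] gap 0.001
[[-1.0, 0.0, 0.005], [0.0, 1.0, -0.0], [-0.005, -0.0, -1.0]]
tab rows 229 [263]
front edge z104 ->opening mm 3.3999999999999986
```

View pics/w6.png

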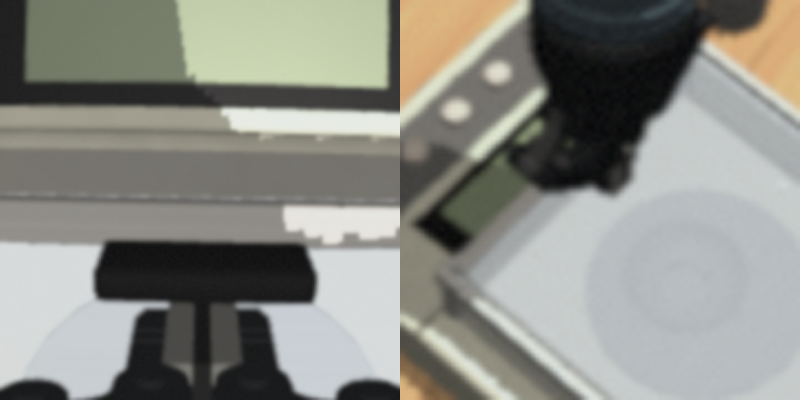

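The picture shows the panel flush with the front wall, and the force rises against a hard stop with no motion, so it is shut. I withdraw the hand and travel over the tare key.

>>> jog_arm(plan="-0.5 0 0 0 0 0; -0.7 0 0 0 0 0; 0 0 -3 0 0 0; 0 0 -3 0 0 0; 2.6 -2 0 0 0 0; 2.6 -2 0 0 0 0; 2.6 -2 0 0 0 0; 2.7 -2 0 0 0 0; 0 0 3 0 0 0; 0 0 3 0 0 0; 0 0 2 0 0 0; 0 0 0 0 0 0")

```text
time: 14.2
eef_pos: [0.472, -0.0779, 0.0778]
tool_rot: [[-0.992, 0.122, -0.006], [0.122, 0.993, 0.001], [0.006, -0.0, -1.0]]
force: [-0.3, 0.1, 0.3]
finger_gap: -0.0
gripper_force: 0.0
```

```bash
python3 - <<'E'
from h import *
st();w=cam('wrist');s=cam('scene');c=cam('top')
k=lambda i,w:cv2.resize(i,(w,400),interpolation=cv2.INTER_CUBIC)
cv2.imwrite('pics/w7.png',np.hstack([k(w['color'][100:300,182:382],400),k(c['color'][110:290,220:400],400)])[:,:,::-1])
print('tare in wrist',wproj(w,(-.12,-.08,.048)),'corners',[wproj(w,(-.12+a,-.08+b,.048+.176*a)) for a in(-.011,.011) for b in(-.017,.017)])
E
```

```text
t 14.2 bal mm [-108.9  -79.6   77.8] F [-0.31  0.04  0.27] gap -0.0
[[-1.0, -0.0, -0.006], [-0.0, 1.0, -0.0], [0.006, -0.0, -1.0]]
tare in wrist [282.1 218.8] corners [array([252.6, 199.6]), array([311.6, 199.5]), array([253.1, 237.7]), array([311.2, 237.6])]
```

View pics/w7.png

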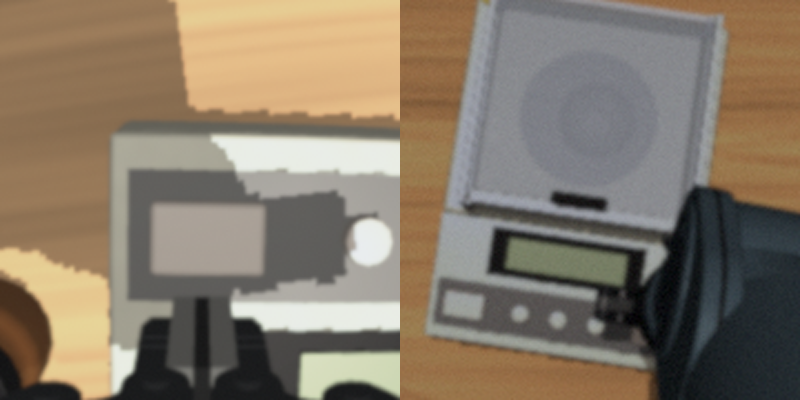

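The top view shows the panel shut. The wrist view shows the tare key at full-resolution (285,219), within 2 mm of prediction, with the fingers about 16 mm too far back. I move forward and descend.

>>> jog_arm(plan="0.8 0.1 0 0 0 0; 0.8 0 0 0 0 0; 0 0 1 0 0 0; 0 0 0.8 0 0 0; 0 0 0.5 0 0 0; 0 0 0.3 0 0 0; 0 0 0.2 0 0 0; 0 0 0 0 0 0")

```text
time: 15.15
eef_pos: [0.4584, -0.0754, 0.0517]
tool_rot: [[-0.992, 0.123, -0.0], [0.123, 0.992, -0.0], [0.0, -0.0, -1.0]]
force: [0.2, -0.2, -0.1]
finger_gap: 0.001
gripper_force: 0.0
```

>>> jog_arm(plan="0 0 0.1 0 0 0; 0 0 0.1 0 0 0; 0 0 0.1 0 0 0; 0 0 0 0 0 0")

```text
time: 15.55
eef_pos: [0.4584, -0.0753, 0.049]
tool_rot: [[-0.992, 0.122, -0.0], [0.122, 0.992, -0.0], [0.0, -0.0, -1.0]]
force: [-0.2, 0.4, -0.3]
finger_gap: 0.002
gripper_force: 0.0
```

>>> jog_arm(plan="0 0 0.1 0 0 0; 0 0 0.1 0 0 0; 0 0 0.1 0 0 0; 0 0 0.1 0 0 0; 0 0 0 0 0 0")

```text
time: 16.05
eef_pos: [0.4583, -0.0753, 0.0448]
tool_rot: [[-0.992, 0.122, -0.0], [0.122, 0.992, 0.0], [0.0, -0.0, -1.0]]
force: [-0.0, 0.8, 0.9]
finger_gap: -0.003
gripper_force: 0.0
```

>>> jog_arm(plan="0 0 0.1 0 0 0; 0 0 0.1 0 0 0; 0 0 0 0 0 0")

```text
time: 16.35
eef_pos: [0.4585, -0.0754, 0.043]
tool_rot: [[-0.992, 0.122, 0.0], [0.122, 0.992, -0.0], [-0.0, -0.0, -1.0]]
force: [-0.9, -0.2, 2.0]
finger_gap: 0.001
gripper_force: 1.0
```

Contact is starting at 2 N. I press on in small steps.

>>> jog_arm(plan="0 0 0.1 0 0 0; 0 0 0.1 0 0 0; 0 0 0 0 0 0")

```text
time: 16.65
eef_pos: [0.4588, -0.0754, 0.0411]
tool_rot: [[-0.992, 0.122, 0.001], [0.122, 0.992, -0.0], [-0.001, 0.0, -1.0]]
force: [0.1, 0.8, 3.3]
finger_gap: -0.0
gripper_force: 1.6
```

>>> jog_arm(plan="0 0 0.1 0 0 0; 0 0 0 0 0 0; 0 0 0 0 0 0")

```text
time: 16.95
eef_pos: [0.4589, -0.0754, 0.0402]
tool_rot: [[-0.992, 0.122, 0.001], [0.122, 0.992, -0.0], [-0.001, -0.0, -1.0]]
force: [1.3, 0.3, 4.8]
finger_gap: -0.002
gripper_force: 1.9
```

>>> jog_arm(plan="0 0 0.1 0 0 0; 0 0 0.05 0 0 0; 0 0 0 0 0 0")

```text
time: 17.25
eef_pos: [0.4592, -0.0755, 0.0389]
tool_rot: [[-0.992, 0.123, 0.001], [0.123, 0.992, -0.0], [-0.001, 0.0, -1.0]]
force: [1.2, -0.2, 8.4]
finger_gap: 0.003
gripper_force: 3.8
```

The key is at its bottom (8 N, over 4 mm past first contact). I release and withdraw.

>>> jog_arm(plan="0 0 -0.3 0 0 0; 0 0 -0.5 0 0 0; 0 0 -2 0 0 0; 0 0 -4 0 0 0; 0 0 -4 0 0 0; 0 0 -4 0 0 0; 0 4 0 0 0 0; 0 4 0 0 0 0; 0 4 0 0 0 0; 0 4 0 0 0 0; 0 4 0 0 0 0; 0 4 0 0 0 0")

```text
time: 18.45
eef_pos: [0.4866, 0.164, 0.1861]
tool_rot: [[-0.992, 0.122, -0.002], [0.122, 0.992, -0.001], [0.002, -0.001, -1.0]]
force: [0.9, -0.7, -0.7]
finger_gap: 0.002
gripper_force: 0.0
```

>>> jog_arm(plan="0 4 0 0 0 0; 0 4 0 0 0 0; 0 4 0 0 0 0; 0 0 0 0 0 0; 0 0 0 0 0 0")

```text
time: 18.95
eef_pos: [0.5012, 0.2822, 0.1857]
tool_rot: [[-0.993, 0.12, -0.002], [0.12, 0.993, -0.001], [0.002, -0.002, -1.0]]
force: [0.3, -0.5, -0.7]
finger_gap: -0.002
gripper_force: 0.0
```

```bash
python3 - <<'E'
from h import *
st();c=cam('top');s=cam('scene')
k=lambda i:cv2.resize(i,(400,400),interpolation=cv2.INTER_CUBIC)
cv2.imwrite('pics/w8.png',np.hstack([k(c['color'][70:310,180:420]),k(s['color'][140:340,170:400])])[:,:,::-1])
E
```

```text
t 18.95 bal mm [-124.   281.4  185.7] F [ 0.35 -0.43 -0.67] gap -0.002
[[-1.0, -0.002, -0.002], [-0.002, 1.0, -0.002], [0.002, -0.002, -1.0]]
```

View pics/w8.png

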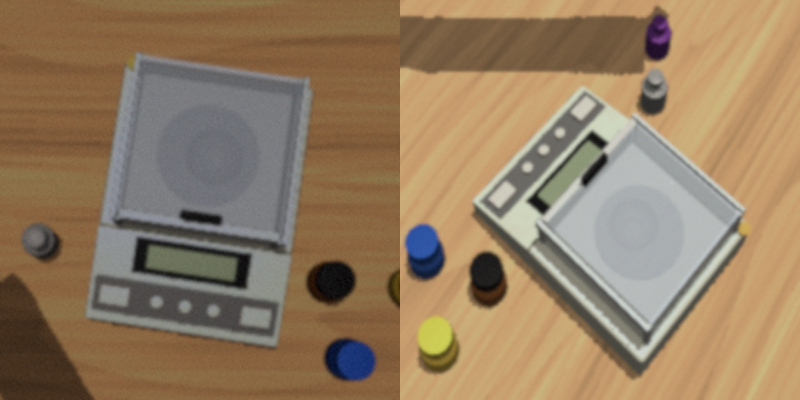

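The pictures show the panel shut (tab at crop (202,217), at the front wall), the dish on the pan, the jar and weight in place, and the hand clear.

```bash
python3 -c "
from station import bot;print(bot.finish_job())"
```

```text
the job is handed in; nothing more can be done
None
```

The top panel is shut against its stop, the tare key was pressed to its bottom and released, the hand is withdrawn, and the job is handed in; the hand-in returned no verdict.

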